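# Gauge the depth of an antenna inlet at a radio desk

## Task

Check the antenna inlet with the depth gauge: lift the gauge off its rest, push its probe gently down the sloping guide tube until the collar stops on the tube's rim, then draw it out again. Finish still holding the gauge in the gripper, level and still in the air, with its tip over the middle of the square reading mat, roughly 10 to 20 cm above the desk, so that the marks can be read; do not put it down. Leave the mug, the mouse and the small brass adapter where they are.

Things in the scene. Friction and masses are not known exactly. Their poses are not given: they have to be found in the camera images.
- gauge_grip (a point): Centre of the depth gauge's black handle: a straight bar 100 mm long (x), 14 mm wide (y), 18 mm high (z), flat sides, 50 mm either way of this point. x axis: along the gauge towards the tip; z up at the start, when it lies level on its rest with its axis 50 mm above the desk and its tip pointing away from the robot. It lifts straight up off the rest
- gauge_collar (a point): Centre of the collar's stop face (the face on the probe's side), on the gauge's axis, 58 mm from gauge_grip and 60 mm behind the tip. Same axes as gauge_grip
- gauge_tip (a point): The tip of the probe, on the gauge's axis, 118 mm from gauge_grip. Same axes as gauge_grip
- gauge: The depth gauge, loose, about 140 g, 168 mm long, all coaxial; origin and axes as gauge_grip. Along x from the origin: handle to 50 mm, collar (steel disc, 28 mm diameter, 8 mm thick) from 50 to 58 mm, steel probe (10 mm diameter) to 118 mm, its last 10 mm tapering to 5 mm. It balances about 18 mm from the origin towards the collar
- rest: Gauge rest, fixed: base plate 160 x 60 x 8 mm and two open-topped saddles, each 8 mm thick and at most 51 mm high, under the handle's rear end (42 mm behind gauge_grip) and under the probe (75 mm ahead of it). Between the saddles the handle is free on both sides and below. Origin on the desk under gauge_grip, x towards the tip
- inlet: Antenna inlet box, fixed: low cream metal box, x -35 to +95 mm, y -55 to +55 mm, 34 mm high, with a sloping steel guide tube on a 50 x 50 mm pad (44 mm above the desk). Origin on the desk. x points away from the robot; the tube's mouth leans out over the -x side, towards the robot
- tube: The guide tube, fixed on the inlet box: steel, outside diameter 30 mm, bore 14 mm, 85 mm long, nothing in it. Its z axis runs along the bore and out of the mouth, 40 degrees above level, towards the robot. Origin at the buried lower end; the mouth is at z = 85 mm. The probe goes in 60 mm along -z, then the collar meets the rim; the tube is rigid
- tube_mouth (a point): Centre of the guide tube's mouth, in the plane of its rim, about 93 mm above the desk. Axes as tube
- mat: Square reading mat, 120 x 120 mm, 3 mm thick, fixed on the desk; origin at its middle, on the desk
- mug: White mug, 76 mm diameter, 90 mm high, loose; origin at the centre of its underside. Leave alone
- mouse: Black computer mouse, 100 x 58 x 32 mm, loose; origin at the centre of its underside. Leave alone
- adapter: Small brass coaxial adapter, 24 mm diameter, 34 mm high, standing loose; origin at the centre of its underside. Leave alone
Mind the look-alikes: they are no part of the job. What is shaped like the inlet but orange is not meant. Leave any pink look-alike of the rest alone.

How it is judged:
By the outcome, as a careful person would: the job done as asked, in the order asked, and still so for the second after the job is handed in, while the arm keeps its last pose, push and grip.
It also fails if it takes over 56 s, if anything falls off the work surface, if the arm or the gripper's body presses on something with over 40 N, if the wrist force passes 120 N, or if a joint passes its speed limit or range.

## Robot

A 6-joint arm with a two-finger parallel gripper is mounted at the origin on the work surface. World frame = base frame: x ahead of the robot, y to its left, z up, the work surface at z = 0. Lengths are in mm, angles in rad, forces in N, time in s.
With the tool pointing down it reaches from about 275 to 750 mm from the base axis. Payload 10.2 kg.
Tool frame: the origin (TCP) lies at the very end of the fingers, on their centre line; the grasp point (between the pads) lies 19 mm behind it; x points along the fingers, z is the direction in which the jaws open and shut, and the axes are right-handed (so a half turn about x gives the same grasp; the last joint's range is limited). The gripper opens to 85 mm and grips with 20 to 120 N. Pads are 22 mm wide; open, the fingers measure 114 mm over their backs; the gripper's body (76 mm by 85 mm) begins 54 mm behind the grasp point. The pads swing forward as they close: fully open they stand 13 mm farther back than shut.
Start: joints at [0.96, 0.313, 1.498, -0, 1.331, -0.223], TCP at [198.543, 486.016, 231.294] pointing down, gripper open.
Joint ranges: [-2.94, 2.94], [-0.97, 2.17], [0.19, 2.56], [-1.23, 4.37], [0.02, 3.11], [-2.88, 2.88]. Speed limits (rad/s): [2.39, 2.39, 3.01, 3.14, 3.14, 3.14].

## Interface

Orientations are given as a unit quaternion [w, x, y, z].
In Python, from rig import sense, vision, job gives the robot as it stands. The module is installed in compiled form; this text tells all that it offers.
- The arm moves only by the shell command python3 -m pendant 'ROWS' [FORCE]. ROWS is JSON, a list of rows, each a list of 7 numbers: the turn, a rotation vector about the tool's x, y, z in rad, then the shift along the tool's x, y, z in cm, then the opening, from 0 (shut) to 1 (fully open). A call has exactly 5 rows; each row is the pose to reach, as a shift and turn from the pose commanded when the call began, along the tool's axes at that moment; what a row does not reach only later rows make up. A row lasts 1/8 s, in which the tool goes at most 62.5 mm and 10.7 degrees, less where a joint would pass 70% of its speed; a pose out of reach is approached as far as the arm can. A call with a gripper value outside its range is refused whole. The fingers move at their own pace and stop on an object; FORCE is the grip in N (left out, the last holds). Time passes only in rows, so rows that repeat a pose let the fingers close, or fill a call up. It gives the time, the measured TCP pose, the force and the opening at its end, in the units of the state.
- sense(): the state, without advancing time (a new reading comes with each control period).
- vision.capture(name): name is "scene" or "side" or "wrist"; returns the picture (400x640x3 uint8, red, green, blue); there is no depth.
- vision.calibration(name): a dict with "K" (3x3 intrinsics, pixels), "extrinsics" (4x4, takes a point from camera to world coordinates). Camera axes: x right, y up, looking along -z (the intrinsics and any distortion apply to the point x, -y, -z); pixel columns grow to the right and rows downward; lengths in mm; the calibration is good to about 2 mm. The wrist camera is an equidistant fisheye: a pixel r from the principal point sees the ray r / f radians off the axis. A picture is of the moment at which its call begins: read the wrist's pose just before it. calibration takes no time and is no camera call; for the wrist camera it gives the pose at the moment of the call.
- job.finish_job(): hands the job in, once; it reports no verdict.
The state is a dict: "time_s": time; "joints": joint angles; "dq": joint speeds; "tau": joint torques, N m; "eef_pos": TCP position; "ee_rot": TCP orientation; "force": force on the tool from outside, world axes, zero at the start; "wrist_torque": the same for the moment, N m; "grip_width": opening from 0.0 (shut) to 1.0 (fully open).
Only numpy, scipy, OpenCV 4.12 (cv2) and the standard library are available. Lean on these libraries where they do the work, as an engineer would, in place of code of your own. Each camera call takes 0.05 s, during which the arm holds its last target.

## Working session

There is one attempt and no reset: what is moved stays moved. The work goes in short steps, Python scripts to look and compute and a shell command to move; the robot and the scene stay as the last step left them, time stands still between calls to the robot, and variables do not carry over. Pictures are saved under pics/ and viewed, and the job is handed in when it is done.

```bash
mkdir -p pics; python3 - <<'E'
from rig import sense, vision, job
import cv2,json
s=sense(); print(s)
for n in ["scene","side","wrist"]:
    c=vision.calibration(n); print(n,c)
    im=vision.capture(n); cv2.imwrite(f"pics/{n}0.png",im[:,:,::-1])
E
```

```text
{'time_s': 0.0, 'joints': array([ 9.59602938e-01,  3.13471015e-01,  1.49844383e+00, -3.90422875e-06,
        1.33100325e+00, -2.23395903e-01]), 'dq': array([-1.60506115e-04,  3.81515003e-05, -1.27135432e-04,  7.36009288e-04,
        7.95344382e-04, -8.22171275e-05]), 'tau': array([ 5.49304095e-04, -4.12263072e+01, -2.59746820e+01, -1.35923760e-04,
        4.15820061e-03,  3.00662023e-06]), 'eef_pos': array([198.38616285, 485.79322157, 230.72178545]), 'ee_rot': array([ 0.58653619, -0.39445728,  0.58740967,  0.39411752]), 'force': array([0.50474499, 0.9784143 , 0.03672378]), 'wrist_torque': array([-0.02192722,  0.07297711,  0.01422673]), 'grip_width': 0.9990184520312497}
scene {'K': array([[451.82106505,   0.        , 322.56744253],
       [  0.        , 451.82106505, 194.18745755],
       [  0.        ,   0.        ,   1.        ]]), 'extrinsics': array([[ 6.24782445e-01, -4.73334057e-01,  6.20968411e-01,
         1.30681835e+03],
       [ 7.80796174e-01,  3.80848163e-01, -4.95289826e-01,
        -6.06423737e+02],
       [-2.05713607e-03,  7.94298148e-01,  6.07524667e-01,
         8.6
[... 445 characters left out ...]
+02],
       [-1.33779290e-02,  8.45314165e-01,  5.34102044e-01,
         8.05954698e+02],
       [ 0.00000000e+00,  0.00000000e+00,  0.00000000e+00,
         1.00000000e+00]])}
wrist {'K': array([[309.70691629,   0.        , 324.28295193],
       [  0.        , 309.70691629, 200.0588439 ],
       [  0.        ,   0.        ,   1.        ]]), 'extrinsics': array([[ 3.76980561e-01, -8.91165604e-01, -2.52407454e-01,
         1.34574373e+02],
       [ 9.26220537e-01,  3.62393654e-01,  1.03857385e-01,
         5.12717751e+02],
       [-1.08326929e-03, -2.72937182e-01,  9.62031247e-01,
         3.73322231e+02],
       [ 0.00000000e+00,  0.00000000e+00,  0.00000000e+00,
         1.00000000e+00]])}
```

View pics/scene0.png

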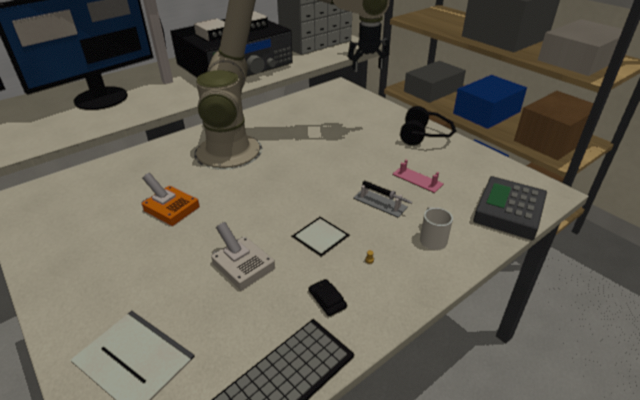

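View pics/side0.png

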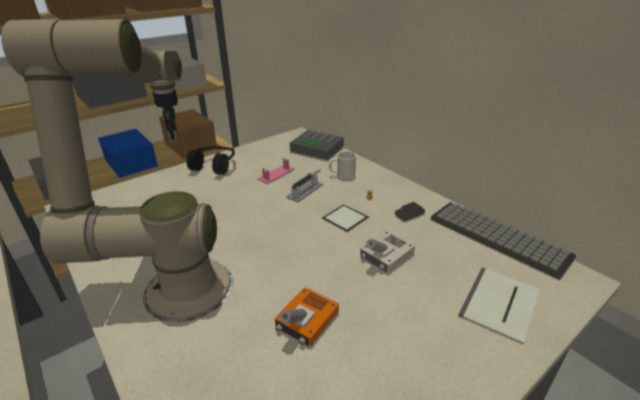

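View pics/wrist0.png

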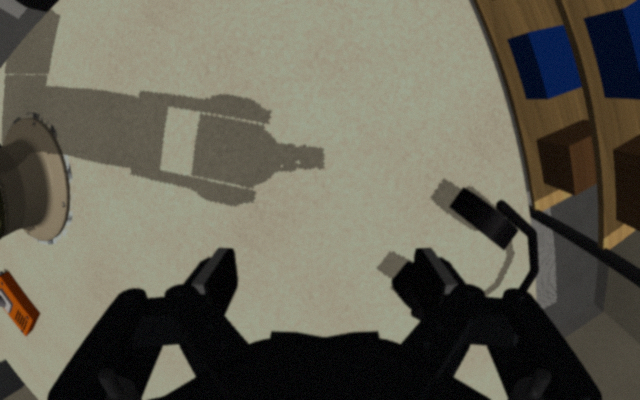

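The grey rest holding the gauge is at scene (382,198) and side (305,185). The pink look-alike rest is at scene (418,177). The cream inlet, which is the one meant, is at scene (242,255) and side (387,250). The orange look-alike is at scene (170,205). The mat is at (320,236), the adapter at (370,257), the mouse at (327,297) and the mug at (436,228). I'll enlarge the first two to confirm.

```bash
python3 - <<'E'
import cv2
a=cv2.imread('pics/scene0.png');b=cv2.imread('pics/side0.png')
def crop(im,x,y,w,h,s,n): cv2.imwrite(n,cv2.resize(im[y:y+h,x:x+w],None,fx=s,fy=s,interpolation=cv2.INTER_CUBIC))
crop(a,340,165,100,60,8,'pics/c1.png')
crop(a,195,210,100,75,8,'pics/c2.png')
crop(b,270,150,100,60,8,'pics/c3.png')
crop(b,340,205,100,75,8,'pics/c4.png')
E
```

```text
(no output)
```

View pics/c1.png

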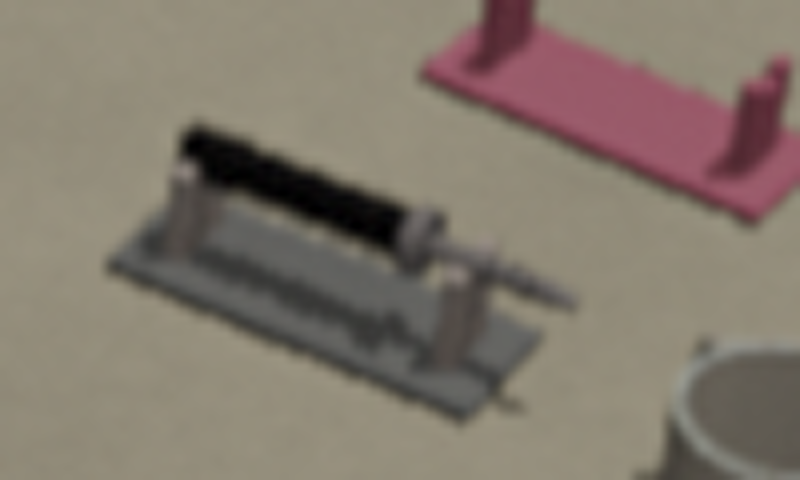

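View pics/c2.png

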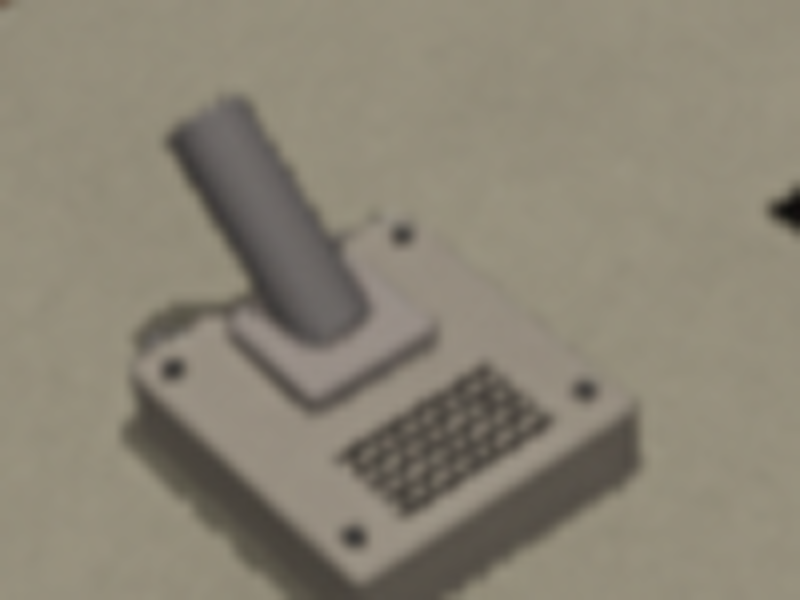

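View pics/c3.png

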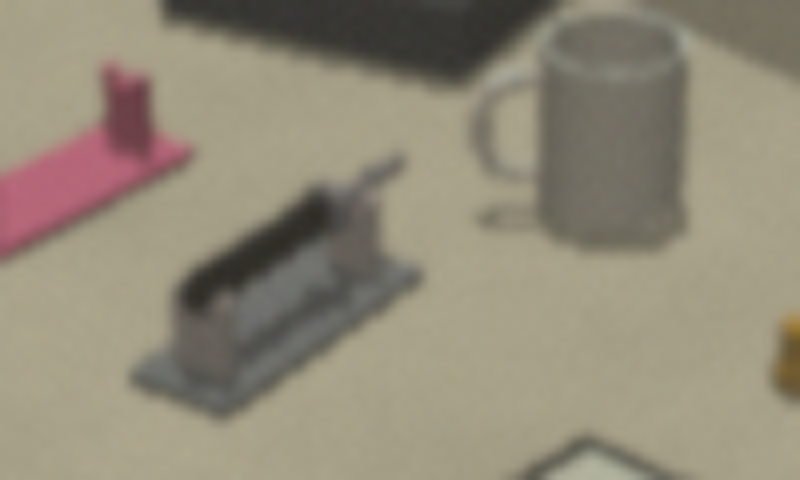

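View pics/c4.png

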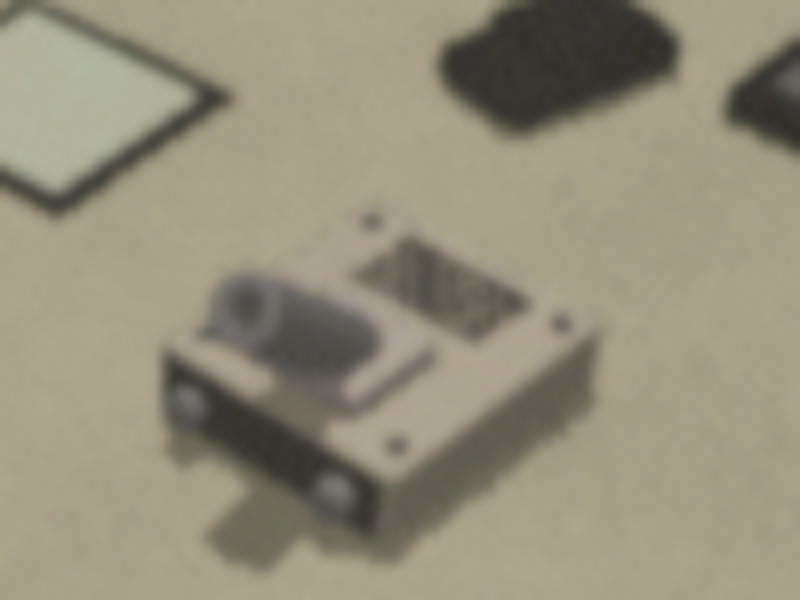

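```bash
cat > h.py <<'E'
import numpy as np
from rig import sense, vision, job
from scipy.optimize import least_squares
from scipy.spatial.transform import Rotation as R
C={n:vision.calibration(n) for n in ("scene","side")}
def ray(n,u,v):
    c=C[n];K=c["K"];E=c["extrinsics"]
    d=np.array([(u-K[0,2])/K[0,0],-(v-K[1,2])/K[1,1],-1.]);return E[:3,3],E[:3,:3]@d
def onz(n,u,v,z):
    o,d=ray(n,u,v);return o+d*(z-o[2])/d[2]
def proj(n,p):
    c=C[n];K=c["K"];E=c["extrinsics"];q=E[:3,:3].T@(np.asarray(p,float)-E[:3,3])
    return np.array([K[0,2]-K[0,0]*q[0]/q[2],K[1,2]+K[1,1]*q[1]/q[2]])
def cp(x0,y0,cx,cy,s=8): return x0+(cx+.5)/s-.5, y0+(cy+.5)/s-.5
E
cat > m1.py <<'E'
from h import *
a=lambda x,y:cp(340,165,x,y); b=lambda x,y:cp(195,210,x,y); c=lambda x,y:cp(270,150,x,y); d=lambda x,y:cp(340,205,x,y)
np.set_printoptions(precision=1,suppress=True)
print("tip",onz("scene",*a(577,303),50),onz("side",*c(403,157),50))
print("handle rear top ctr",onz("scene",*a(195,130),59),onz("side",*c(183,290),59))
print("handle/collar jn", onz("scene",*a(405,230),50))
print("rest corners scene",[onz("scene",*a(*p),8) for p in [(108,262),(465,415),(543,335)]])
print("rest corners side",[onz("side",*c(*p),8) for p in [(133,375),(222,408),(422,272)]])
ps=[(135,365),(362,583),(638,400),(370,215)];pd=[(385,475),(600,330),(375,208),(165,348)]
# inlet corners; scene order: left=(-35,-55)?; 
S=[onz("scene",*b(*p),34) for p in ps];D=[onz("side",*d(*p),34) for p in pd]
print("inlet scene",S);print("inlet side",D)
print("mouth",onz("scene",*b(208,115),93),onz("side",*d(247,304),93))
print("mat scene",[onz("scene",*p,3) for p in [(321,217),(349,236),(320,255),(292,236)]])
print("mat side",[onz("side",*p,3) for p in [(346,205),(368.5,217),(347,231),(323,217)]])
E
python3 m1.py
```

```text
tip [664.  237.9  50. ] [666.  238.8  50. ]
handle rear top ctr [506.6 194.2  59. ] [495.5 189.1  59. ]
handle/collar jn [593.8 220.6  50. ]
rest corners scene [array([499.5, 158.6,   8. ]), array([650.4, 199.7,   8. ]), array([636.2, 256.7,   8. ])]
rest corners side [array([480. , 211.9,   8. ]), array([495.3, 161.6,   8. ]), array([646.4, 200. ,   8. ])]
inlet scene [array([ 476.8, -312.3,   34. ]), array([ 603.3, -302.3,   34. ]), array([ 591.7, -194.4,   34. ]), array([ 462.5, -216.7,   34. ])]
inlet side [array([ 472.2, -310.5,   34. ]), array([ 595.6, -305.4,   34. ]), array([ 586.6, -198.4,   34. ]), array([ 460.8, -209. ,   34. ])]
mouth [ 447.6 -260.9   93. ] [ 448.1 -260.2   93. ]
mat scene [array([506.3,  25.9,   3. ]), array([620.2,  35.9,   3. ]), array([627.7, -74.1,   3. ]), array([519.8, -89. ,   3. ])]
mat side [array([619.7,  29.8,   3. ]), array([628.8, -77.3,   3. ]), array([516.1, -90.1,   3. ]), array([506. ,  23.8,   3. ])]
```

```bash
cat >> h.py <<'E'
def rotmat():
    q=sense()["ee_rot"];return R.from_quat([q[1],q[2],q[3],q[0]])
def toolR(yaw,pitch,th):
    """gauge yaw, pitch (tip-down, deg), th: tool x leans th deg towards tip from gauge -z. returns Rotation tool, R gauge"""
    G=R.from_euler('ZY',[yaw,pitch],degrees=True).as_matrix()
    t=np.radians(th); x=-np.cos(t)*G[:,2]+np.sin(t)*G[:,0]; z=SG*G[:,1]; y=np.cross(z,x)
    return R.from_matrix(np.c_[x,y,z]),G
SG=1
def delta(p,Rt):
    s=sense();R0=rotmat();
    print("now",s["eef_pos"].round(1),"t",round(s["time_s"],2),"F",s["force"].round(1),"grip",round(s["grip_width"],3))
    print("turn",(R0.inv()*Rt).as_rotvec().round(4),"shift cm",(R0.inv().apply(np.asarray(p)-s["eef_pos"])/10).round(3))
E
python3 - <<'E'
from h import *
exec(open('m1.py').read().split('print')[0].replace('from h import *',''))
np.set_printoptions(precision=1,suppress=True)
print(rotmat().as_matrix())
# inlet fit
ps=[(135,365),(362,583),(638,400),(370,215)];pd=[(385,475),(600,330),(375,208),(165,348)]
L=np.array([[-35,-55],[95,-55],[95,55],[-35,55]])
def res(v):
    r=[]
    for (l,p) in zip(L,ps):
        w=[v[0]+np.cos(v[2])*l[0]-np.sin(v[2])*l[1],v[1]+np.sin(v[2])*l[0]+np.cos(v[2])*l[1],34]
        r+=list(proj("scene",w)-b(*p))
    k=[0,1,2,3]
    for (l,p) in zip(L,pd):
        w=[v[0]+np.cos(v[2])*l[0]-np.sin(v[2])*l[1],v[1]+np.sin(v[2])*l[0]+np.cos(v[2])*l[1],34]
        r+=list(proj("side",w)-d(*p))
    return np.array(r)
f=least_squares(res,[500,-255,.09]);print(f.x[:2],np.degrees(f.x[2]),f.fun)
m=np.array([447.8,-260.5])-f.x[:2];c,s=np.cos(f.x[2]),np.sin(f.x[2]);print("mouth in inlet",c*m[0]+s*m[1],-s*m[0]+c*m[1])
# rest fit: centre offset
ps=[(108,262),(465,415),(543,335)];pd=[(133,375),(222,408),(422,272)]
Ls=[(-80,-30),(80,-30),(80,30)];Ld=[(-80,30),(-80,-30),(80,-30)]
def res(v):
    r=[]
    for n,LL,PP,g in (("scene",Ls,ps,a),("side",Ld,pd,c_)):
        for l,p in zip(LL,PP):
            w=[v[0]+np.cos(v[2])*l[0]-np.sin(v[2])*l[1],v[1]+np.sin(v[2])*l[0]+np.cos(v[2])*l[1],8]
            r+=list(proj(n,w)-g(*p))
    return np.array(r)
c_=lambda x,y:cp(270,150,x,y)
f=least_squares(res,[550,200,.2]);print("rest",f.x[:2],np.degrees(f.x[2]),f.fun)
m=np.array([665,238.3])-f.x[:2];c,s=np.cos(f.x[2]),np.sin(f.x[2]);print("tip in rest",c*m[0]+s*m[1],-s*m[0]+c*m[1])
print("pink",onz("scene",393,175,8),onz("scene",434,190,8))
print("mug",onz("side",346,180,0),"adapter",onz("side",370,197,0))
E
```

```text
Traceback (most recent call last):
AttributeError: module 'numpy' has no attribute 'set_'
```

```bash
cat > m2.py <<'E'
from h import *
a=lambda x,y:cp(340,165,x,y); b=lambda x,y:cp(195,210,x,y); c_=lambda x,y:cp(270,150,x,y); d=lambda x,y:cp(340,205,x,y)
np.set_printoptions(precision=1,suppress=True)
print(rotmat().as_matrix())
def W(v,l,z):return [v[0]+np.cos(v[2])*l[0]-np.sin(v[2])*l[1],v[1]+np.sin(v[2])*l[0]+np.cos(v[2])*l[1],z]
def fit(obs,z,v0):
    f=least_squares(lambda v:np.concatenate([proj(n,W(v,l,z))-p for n,l,p in obs]),v0)
    print(f.x[:2],np.degrees(f.x[2]),f.fun);return f.x
def loc(v,p):
    m=np.array(p)-v[:2];c,s=np.cos(v[2]),np.sin(v[2]);return c*m[0]+s*m[1],-s*m[0]+c*m[1]
L=[[-35,-55],[95,-55],[95,55],[-35,55]]
v=fit([("scene",l,b(*p)) for l,p in zip(L,[(135,365),(362,583),(638,400),(370,215)])]+[("side",l,d(*p)) for l,p in zip(L,[(385,475),(600,330),(375,208),(165,348)])],34,[500,-255,.09])
print("mouth in inlet",loc(v,[447.8,-260.5]))
v=fit([("scene",l,a(*p)) for l,p in zip([(-80,-30),(80,-30),(80,30)],[(108,262),(465,415),(543,335)])]+[("side",l,c_(*p)) for l,p in zip([(-80,30),(-80,-30),(80,-30)],[(133,375),(222,408),(422,272)])],8,[550,200,.2])
print("tip in rest",loc(v,[665,238.3]))
M=[(-60,60),(60,60),(60,-60),(-60,-60)]
fit([("scene",l,p) for l,p in zip(M,[(321,217),(349,236),(320,255),(292,236)])]+[("side",l,p) for l,p in zip([M[1],M[2],M[3],M[0]],[(346,205),(368.5,217),(347,231),(323,217)])],3,[570,-25,.1])
print("pink",onz("scene",393,175,8),onz("scene",434,190,8))
print("mug",onz("side",346,180,0),"adapter",onz("side",370,197,0))
E
python3 m2.py
```

```text
[[-0.  -0.9  0.4]
 [-0.   0.4  0.9]
 [-1.   0.  -0. ]]
[ 501.5 -258.4] 6.124139229397973 [-2.3 -0.1 -0.5 -0.2 -0.1 -0.5  2.7 -1.8  1.7  1.1  0.7 -1.2 -0.4 -1.1
 -0.4 -0.3]
mouth in inlet (np.float64(-53.6662799943315), np.float64(3.6006538359080964))
[565.6 208.6] 14.929236847988495 [-0.6 -0.6  0.2 -0.   0.1 -0.4 -0.6 -0.6  0.6  0.2  0.8 -0.4]
tip in rest (np.float64(103.65032880731941), np.float64(3.0791864717810498))
[568.5 -25.9] 5.347073493578268 [-0.  -0.9  1.5 -0.1 -0.3  2.3 -1.7 -0.7 -1.1 -1.4  1.6 -0.2 -0.2  0.4
 -1.4 -0.3]
pink [492.3 342.2   8. ] [632.  383.6   8. ]
mug [747.5 171.6   0. ] adapter [730.   16.6   0. ]
```

```bash
python3 - <<'E'
from h import *
Rt,G=toolR(15,0,20); x=Rt.as_matrix()[:,0]
p=np.array([551.3,206.5,50])+18*G[:,0]+19*x; print(p)
delta(p+[0,0,110],Rt)
E
```

```text
[574.96362057 212.84064802  32.14584021]
now [198.4 485.9 230.9] t 0.15 F [ 0.2 -0.1  0.4] grip 1.003
turn [-0.6428 -0.1141 -0.3371] shift cm [  8.878 -45.185 -11.029]
```

```bash
python3 -m pendant '[[-0.32,-0.06,-0.17,2.0,-27.0,-6.6,1],[-0.32,-0.06,-0.17,2.0,-27.0,-6.6,1],[-0.32,-0.06,-0.17,2.0,-27.0,-6.6,1],[-0.32,-0.06,-0.17,2.0,-27.0,-6.6,1],[-0.32,-0.06,-0.17,2.0,-27.0,-6.6,1]]' 40
python3 - <<'E'
from h import *
Rt,G=toolR(15,0,20); x=Rt.as_matrix()[:,0]
p=np.array([551.3,206.5,50])+18*G[:,0]+19*x
delta(p+[0,0,110],Rt)
E
```

```text
time_s: 0.78
eef_pos: [425.4, 320.7, 210.8]
ee_rot: [0.566, -0.518, 0.464, 0.442]
force: [-0.4, 0.5, 0.0]
grip_width: 1.0
now [425.4 320.7 210.8] t 0.78 F [-0.4  0.5  0. ] grip 1.0
turn [-0.3258 -0.0555 -0.1661] shift cm [  9.201 -14.247  -9.972]
```

```bash
python3 -m pendant '[[-0.326,-0.056,-0.166,9.2,-14.2,-10,0.6],[-0.326,-0.056,-0.166,9.2,-14.2,-10,0.6],[-0.326,-0.056,-0.166,9.2,-14.2,-10,0.6],[-0.326,-0.056,-0.166,9.2,-14.2,-10,0.6],[-0.326,-0.056,-0.166,9.2,-14.2,-10,0.6]]' 40
python3 - <<'E'
from h import *
import cv2
Rt,G=toolR(15,0,20); x=Rt.as_matrix()[:,0]
p=np.array([551.3,206.5,50])+18*G[:,0]+19*x
delta(p+[0,0,110],Rt)
c=vision.calibration("wrist"); np.save("w1.npy",c["extrinsics"]);
im=vision.capture("wrist"); cv2.imwrite("pics/w1.png",im[:,:,::-1])
E
```

```text
time_s: 1.4
eef_pos: [572.9, 214.9, 142.0]
ee_rot: [-0.521, 0.627, -0.326, -0.479]
force: [-0.1, 0.0, -0.5]
grip_width: 0.6
now [572.9 214.9 142. ] t 1.4 F [-0.1  0.  -0.5] grip 0.6
turn [ 0.0014  0.0017 -0.0007] shift cm [ 0.041 -0.144 -0.251]
```

View pics/w1.png

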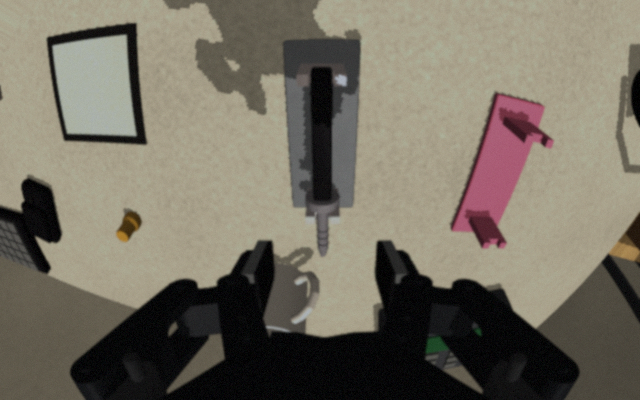

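```bash
cat >> h.py <<'E'
KW=vision.calibration("wrist")["K"]
def wray(E,u,v):
    r=np.array([u-KW[0,2],v-KW[1,2]])/KW[0,0]; t=np.hypot(*r); n=r/t
    d=np.array([np.sin(t)*n[0],-np.sin(t)*n[1],-np.cos(t)]); return E[:3,3],E[:3,:3]@d
def wonz(E,u,v,z):
    o,d=wray(E,u,v);return o+d*(z-o[2])/d[2]
def wproj(E,p):
    q=E[:3,:3].T@(np.asarray(p,float)-E[:3,3]); t=np.arctan2(np.hypot(q[0],q[1]),-q[2]); n=np.array([q[0],-q[1]])/np.hypot(q[0],q[1])
    return KW[[0,1],2]+KW[0,0]*t*n
E
python3 - <<'E'
import cv2
a=cv2.imread('pics/w1.png')
cv2.imwrite('pics/w1c.png',cv2.resize(a[30:270,260:390],None,fx=4.5,fy=4.5*.55,interpolation=cv2.INTER_CUBIC)) if 0 else None
cv2.imwrite('pics/w1a.png',cv2.resize(a[50:100,280:365],None,fx=8,fy=8,interpolation=cv2.INTER_CUBIC))
cv2.imwrite('pics/w1b.png',cv2.resize(a[190:260,280:365],None,fx=8,fy=8,interpolation=cv2.INTER_CUBIC))
E
```

```text
(no output)
```

View pics/w1a.png

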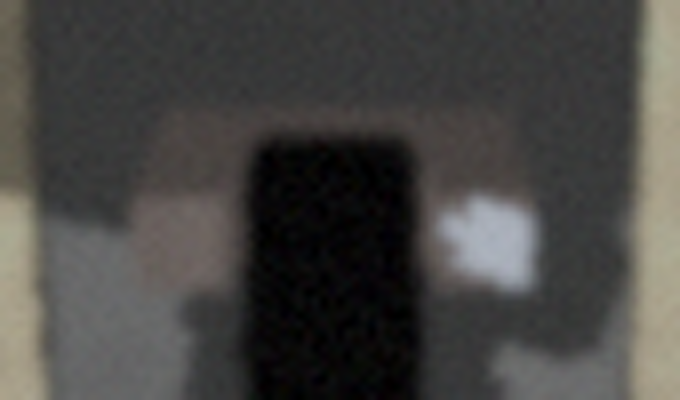

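View pics/w1b.png

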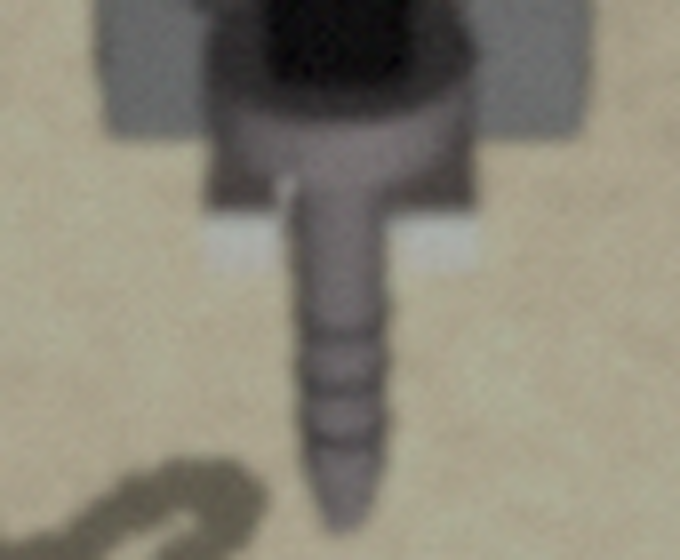

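```bash
python3 - <<'E'
from h import *
np.set_printoptions(precision=1,suppress=True)
E=np.load('w1.npy'); print("cam",E[:3,3])
w=lambda x0,y0,x,y: wonz(E,*cp(x0,y0,x,y),Z)
Z=59;r=w(280,50,331,140)
Z=50;t=w(280,190,343,530);j=w(280,190,341,85)
print(r,t,j,"len",np.hypot(*(t-r)[:2]),"yaw",np.degrees(np.arctan2(*(t-r)[1::-1])))
E
```

```text
cam [463.2 185.7 252.3]
[500.7 193.9  59. ] [666.8 239.3  50. ] [604.7 222.5  50. ] len 172.16356760028808 yaw 15.29562844012179
```

```bash
cat > g.py <<'E'
from h import *
Rt,G=toolR(15.2,0,20); x=Rt.as_matrix()[:,0]
p=np.array([552.2,208.0,50])+18*G[:,0]+19*x
E
python3 - <<'E'
from g import *
delta(p+[0,0,0],Rt)
E
```

```text
now [572.4 215.7 142.6] t 1.45 F [1.  0.6 1. ] grip 0.603
turn [-0.0006  0.0009  0.0001] shift cm [10.484  3.501 -0.222]
```

```bash
python3 -m pendant '[[0,0,0,2.6,0.9,-0.22,0.6],[0,0,0,5.2,1.75,-0.22,0.6],[0,0,0,7.9,2.6,-0.22,0.6],[0,0,0,9.6,3.2,-0.22,0.6],[0,0,0,10.4,3.5,-0.22,0.6]]' 40
python3 - <<'E'
from g import *
import cv2
delta(p,Rt)
im=vision.capture("wrist"); cv2.imwrite("pics/w2.png",im[:,:,::-1])
delta(p,Rt)
E
```

```text
time_s: 2.08
eef_pos: [575.2, 215.1, 32.8]
ee_rot: [-0.52, 0.628, -0.325, -0.479]
force: [0.9, -0.4, 1.0]
grip_width: 0.602
now [575.2 215.1  32.8] t 2.08 F [ 0.9 -0.4  1. ] grip 0.602
turn [0.001  0.0014 0.0002] shift cm [ 0.073 -0.02  -0.085]
now [575.1 214.8  32.1] t 2.12 F [-1.5 -1.  -0.9] grip 0.597
turn [ 0.0006  0.0014 -0.0005] shift cm [ 0.019 -0.06  -0.061]
```

View pics/w2.png

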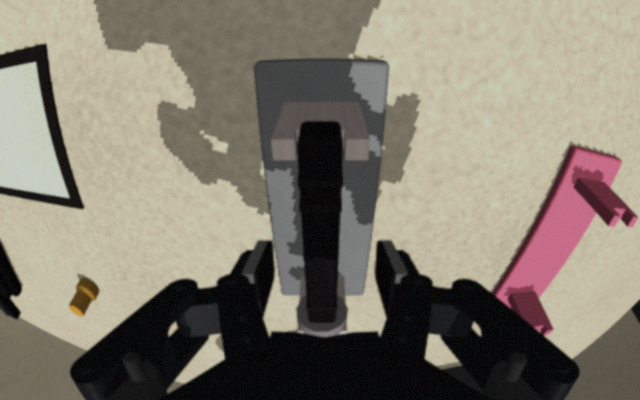

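```bash
python3 -m pendant '[[0,0,0,0,0,-0.06,0.4],[0,0,0,0,0,-0.06,0.25],[0,0,0,0,0,-0.06,0.0],[0,0,0,0,0,-0.06,0.0],[0,0,0,0,0,-0.06,0.0]]' 60
python3 -m pendant '[[0,0,0,0,0,0,0],[0,0,0,0,0,0,0],[0,0,0,0,0,0,0],[0,0,0,0,0,0,0],[0,0,0,0,0,0,0]]'
```

```text
time_s: 2.75
eef_pos: [576.8, 213.4, 33.8]
ee_rot: [-0.521, 0.628, -0.325, -0.478]
force: [-2.2, -1.2, 6.2]
grip_width: 0.152
time_s: 3.38
eef_pos: [576.8, 213.4, 33.8]
ee_rot: [-0.521, 0.628, -0.325, -0.478]
force: [-2.7, 0.3, 6.6]
grip_width: 0.146
```

```bash
python3 -m pendant '[[0,0,0,-0.94,-0.34,0,0],[0,0,0,-2.82,-1.03,0,0],[0,0,0,-5.6,-2.05,0,0],[0,0,0,-8.5,-3.1,0,0],[0,0,0,-11.3,-4.1,0,0]]'
python3 - <<'E'
from g import *
import cv2
delta(p,Rt)
np.save("w3.npy",vision.calibration("wrist")["extrinsics"])
im=vision.capture("wrist"); cv2.imwrite("pics/w3.png",im[:,:,::-1])
im=vision.capture("scene"); cv2.imwrite("pics/s3.png",im[:,:,::-1])
im=vision.capture("side"); cv2.imwrite("pics/d3.png",im[:,:,::-1])
E
```

```text
time_s: 4.0
eef_pos: [575.8, 213.0, 154.3]
ee_rot: [-0.521, 0.627, -0.325, -0.479]
force: [0.2, 0.2, -1.5]
grip_width: 0.153
now [575.8 213.  154.3] t 4.0 F [ 0.2  0.2 -1.5] grip 0.153
turn [-0.0007  0.0005  0.0001] shift cm [11.495  4.14   0.127]
```

View pics/w3.png

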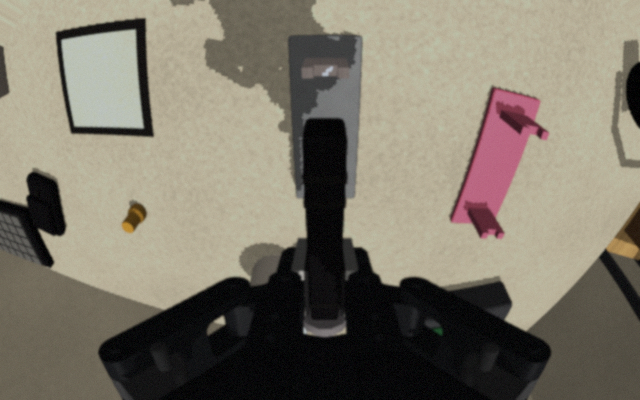

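View pics/s3.png

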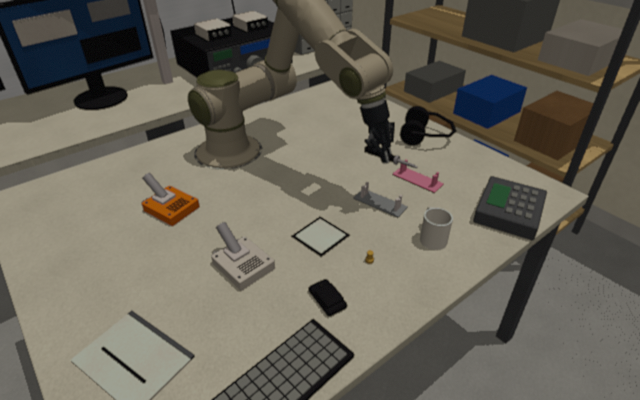

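View pics/d3.png

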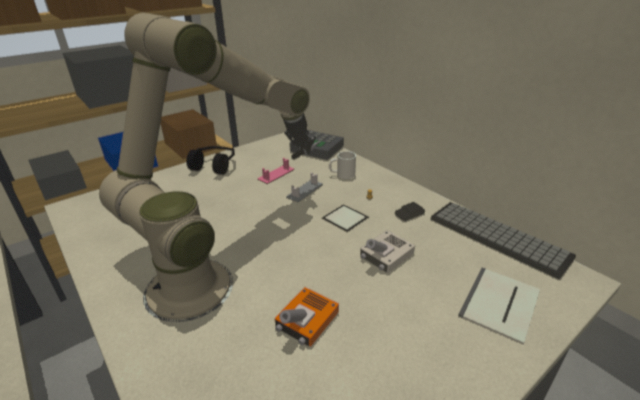

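```bash
cat >> h.py <<'E'
TH=20.
def gx_tool(): # gauge x,z axes in tool
    t=np.radians(TH); gx=np.array([np.sin(t),-np.cos(t),0]); gz=np.array([-np.cos(t),-np.sin(t),0]); return gx,gz
E
python3 - <<'E'
from g import *
import cv2
np.set_printoptions(precision=2,suppress=True)
o=Rt.inv().apply(np.array([552.2,208,50])-[576.8,213.4,33.8]);print("grip in tool",o)
o[2]=0;gx,gz=gx_tool()
R0=rotmat();P=sense()["eef_pos"]
tip=P+R0.apply(o+118*gx);rear=P+R0.apply(o-50*gx);print(tip,rear)
for n in("scene","side"):print(n,proj(n,tip),proj(n,rear),proj(n,P+R0.apply(o+58*gx)))
E3=np.load('w3.npy');print("wrist rear top/bot",wproj(E3,rear+[0,0,9]),wproj(E3,rear-[0,0,9]),"collar",wproj(E3,P+R0.apply(o+50*gx+14*gz)))
a=cv2.imread('pics/s3.png');b=cv2.imread('pics/d3.png');w=cv2.imread('pics/w3.png')
f=lambda im,x,y,W,H,n:cv2.imwrite(n,cv2.resize(im[y:y+H,x:x+W],None,fx=8,fy=8,interpolation=cv2.INTER_CUBIC))
f(a,350,125,90,70,'pics/s3c.png');f(b,265,115,90,70,'pics/d3c.png');f(w,280,105,90,60,'pics/w3c.png');f(w,280,290,90,60,'pics/w3d.png')
E
```

```text
grip in tool [-23.83  18.1    1.24]
[665.98 237.43 170.68] [503.84 193.45 170.21]
scene [417.31 168.41] [365.15 149.53] [397.93 161.39]
side [319.93 141.54] [292.25 157.64] [310.53 147.01]
wrist rear top/bot [322.43 138.95] [322.66 117.95] collar [322.93 330.83]
```

View pics/s3c.png

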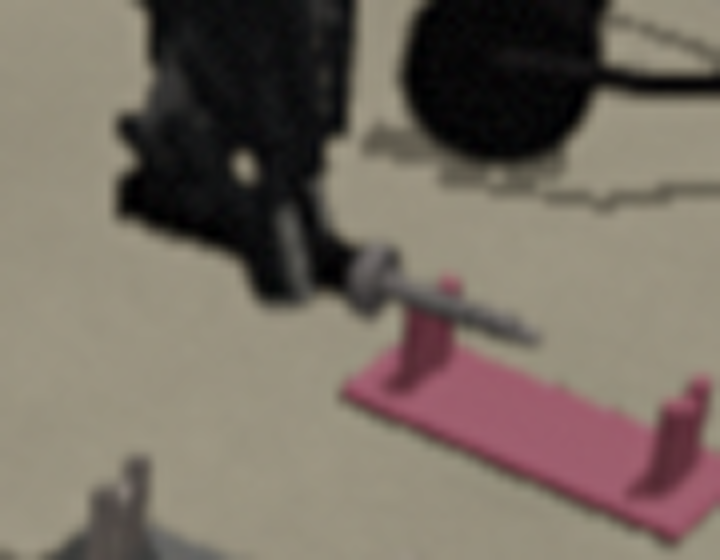

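View pics/d3c.png

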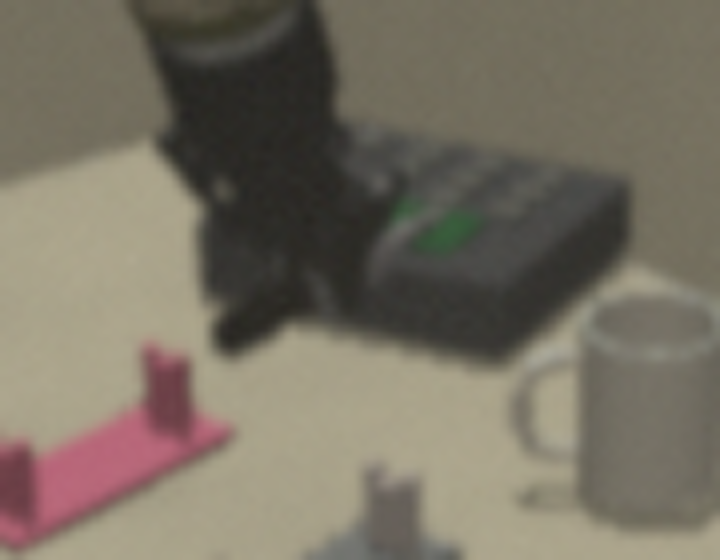

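View pics/w3c.png

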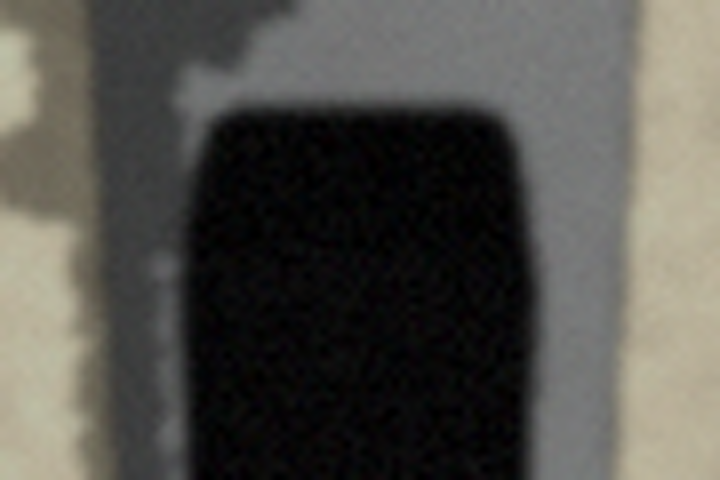

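View pics/w3d.png

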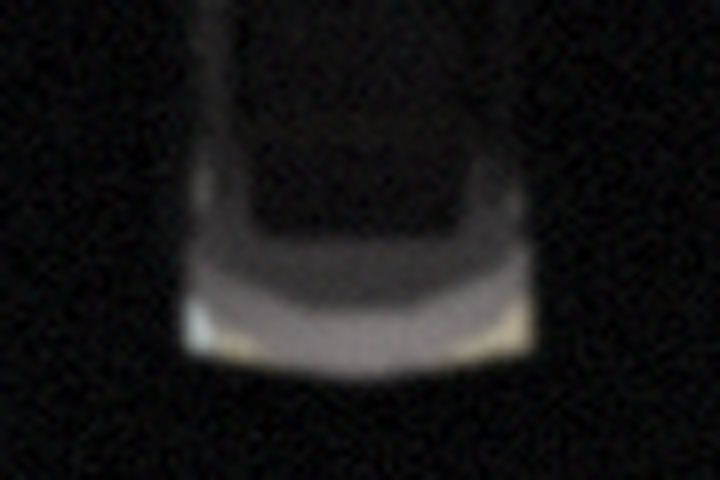

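```bash
cat > t.py <<'E'
from h import *
np.set_printoptions(precision=2,suppress=True)
o=np.array([-23.8,18.1,0.]);gx,gz=gx_tool()
MOUTH=np.array([447.9,-260.5,93.]);PSI=5.5
def tgt(dist,mouth=None,psi=None,pitch=40.):
    "tip at dist mm out of the mouth along the bore (negative inside)"
    m=MOUTH if mouth is None else mouth; psi=PSI if psi is None else psi
    Rt,G=toolR(psi,pitch,TH)
    tip=m-dist*G[:,0]
    return tip-Rt.apply(o+118*gx),Rt
def tipnow():
    return sense()["eef_pos"]+rotmat().apply(o+118*gx)
def snap(k):
    import cv2
    np.savez(f"st{k}.npz",E=vision.calibration("wrist")["extrinsics"],p=sense()["eef_pos"],R=rotmat().as_matrix())
    for n in("wrist","scene","side"): cv2.imwrite(f"pics/{n}_{k}.png",vision.capture(n)[:,:,::-1])
def crop(n,k,x,y,W,H,s=8):
    import cv2
    im=cv2.imread(f"pics/{n}_{k}.png");cv2.imwrite(f"pics/{n}_{k}_c.png",cv2.resize(im[y:y+H,x:x+W],None,fx=s,fy=s,interpolation=cv2.INTER_CUBIC))
E
python3 - <<'E'
from t import *
p,Rt=tgt(60);print(p);delta(p,Rt)
E
```

```text
[ 321.   -272.72  178.86]
now [576.4 213.1 154.2] t 4.15 F [ 0.4  0.6 -2.3] grip 0.156
turn [0.17 0.   0.7 ] shift cm [-15.21  34.22 -40.2 ]
```

```bash
python3 -m pendant '[[0.01,0,0.04,-1,2,-2,0],[0.03,0,0.12,-3,5.5,-6,0],[0.05,0,0.2,-5,10,-11,0],[0.07,0,0.28,-7,14,-16,0],[0.085,0,0.35,-8,17.1,-20.1,0]]'
python3 - <<'E'
from t import *
p,Rt=tgt(60);delta(p,Rt)
E
```

```text
time_s: 4.78
eef_pos: [446.5, -29.6, 168.6]
ee_rot: [0.455, -0.538, 0.45, 0.549]
force: [0.9, -0.7, -2.1]
grip_width: 0.149
now [446.5 -29.6 168.6] t 4.78 F [ 0.9 -0.7 -2.1] grip 0.149
turn [0.09 0.   0.34] shift cm [ -1.3   16.74 -21.63]
```

```bash
python3 -m pendant '[[0.02,0,0.08,-1,4,-5,0],[0.045,0,0.17,-2,8,-10.5,0],[0.065,0,0.25,-2,12,-15.5,0],[0.08,0,0.31,-1.8,15,-19.5,0],[0.09,0,0.34,-1.3,16.7,-21.6,0]]'
python3 - <<'E'
from t import *
p,Rt=tgt(60);delta(p,Rt)
snap(4);delta(p,Rt)
s=tipnow();print("tip",s)
for n in("scene","side"):print(n,proj(n,s),"mouth",proj(n,MOUTH))
E=np.load("st4.npz")["E"];print("wrist",wproj(E,s),wproj(E,MOUTH))
E
```

```text
time_s: 5.4
eef_pos: [321.3, -272.8, 177.9]
ee_rot: [0.381, -0.432, 0.559, 0.597]
force: [0.1, 0.4, -1.1]
grip_width: 0.153
now [ 321.3 -272.8  177.9] t 5.4 F [ 0.1  0.4 -1.1] grip 0.153
turn [-0.  0.  0.] shift cm [-0.08  0.06  0.01]
now [ 322.2 -271.   177.9] t 5.55 F [ 0.5  0.1 -1. ] grip 0.15
turn [-0.    0.    0.01] shift cm [-0.05  0.16 -0.16]
tip [ 403.62 -263.35  131.05]
scene [209.51 204.65] mouth [220.74 223.93]
side [360.44 238.6 ] mouth [370.45 242.64]
wrist [325.93 361.53] [324.11 387.06]
```

View pics/wrist_4.png

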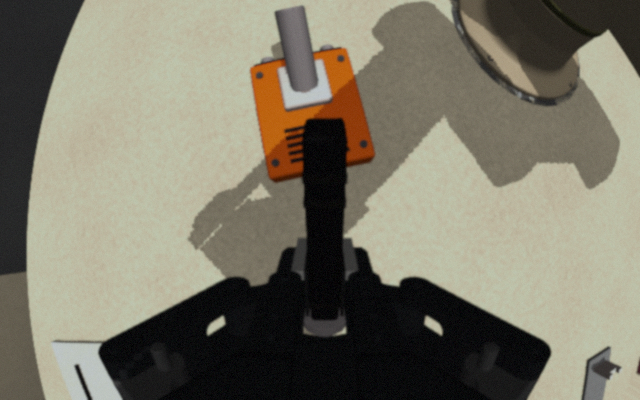

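View pics/scene_4.png

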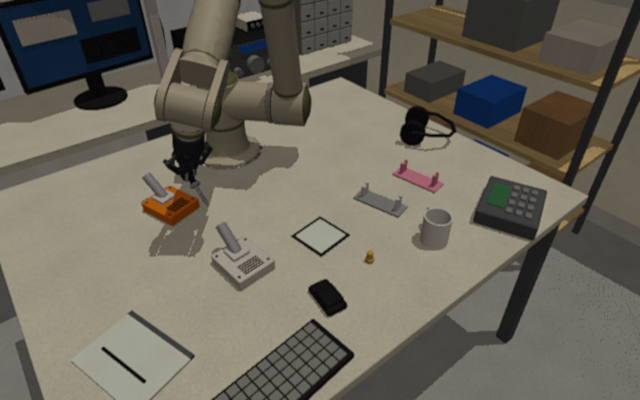

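View pics/side_4.png

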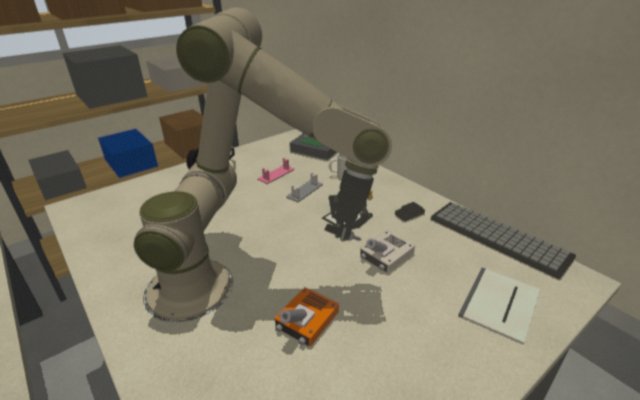

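```bash
python3 - <<'E'
from t import *
crop("scene",4,165,165,100,75);crop("side",4,325,195,100,75)
E
```

```text
(no output)
```

View pics/scene_4_c.png

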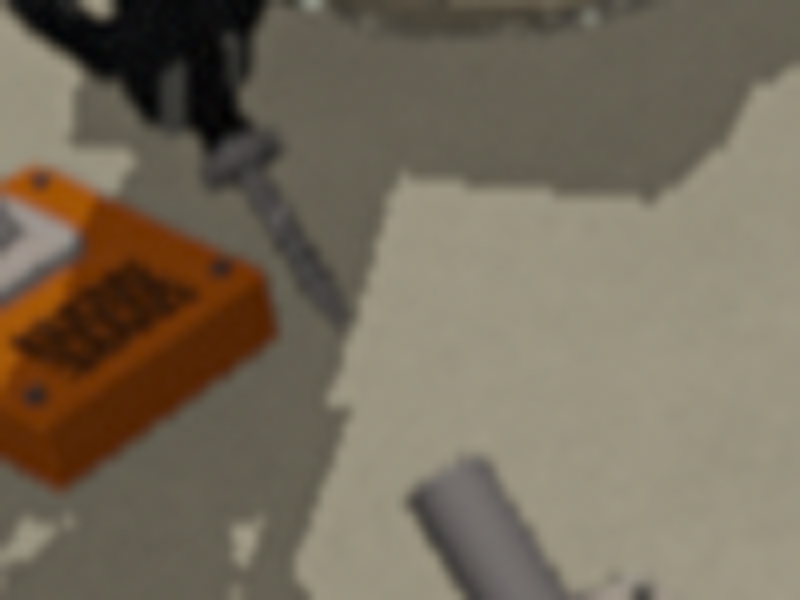

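View pics/side_4_c.png

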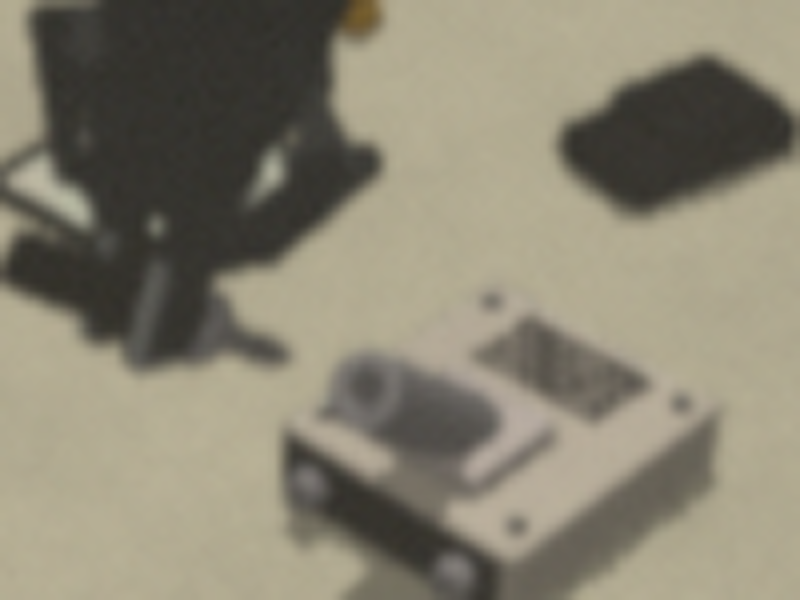

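```bash
cat >> h.py <<'E'
def tri(ps,pd):
    f=least_squares(lambda w:np.r_[proj("scene",w)-ps,proj("side",w)-pd],[450,-250,90]);return f.x,f.fun
E
python3 - <<'E'
from t import *
a=lambda x,y:cp(165,165,x,y);d=lambda x,y:cp(325,195,x,y)
print("tip",*tri(a(343,327),d(287,354)))
print("mouth",*tri(a(443,477),d(366,388)))
print("collar",*tri(a(240,158),d(212,328)))
b=lambda x,y:cp(195,210,x,y)
for t in [(370,0),]:pass
# tube sides in scene c2: left edge (170,138)-(268,308); right (248,100)-(368,292)
# predicted tube axis points for psi, project
for psi in(3,5.5,8):
    Rt,G=toolR(psi,40,TH)
    for n in("scene","side"):
        u=[proj(n,MOUTH+k*G[:,0]) for k in(0,70)]; 
        print(psi,n,u[0],u[1],"dir deg",np.degrees(np.arctan2(*(u[1]-u[0])[::-1])))
print("scene obs dir",np.degrees(np.arctan2(308-138,268-170)),np.degrees(np.arctan2(292-100,368-248)))
E
```

```text
tip [ 401.86 -267.17  131.39] [ 0.41 -0.65  0.51  0.61]
mouth [ 446.54 -261.89   92.47] [ 0.1  -0.15  0.13  0.15]
collar [ 355.3  -274.93  173.1 ] [-0.27  0.44 -0.32 -0.4 ]
3 scene [220.74 223.93] [234.14 247.2 ] dir deg 60.07329140021674
3 side [370.45 242.64] [381.72 246.96] dir deg 20.949384455026433
5.5 scene [220.74 223.93] [234.89 246.77] dir deg 58.2177257612976
5.5 side [370.45 242.64] [381.11 246.59] dir deg 20.35096739447797
8 scene [220.74 223.93] [235.62 246.32] dir deg 56.388186244425036
8 side [370.45 242.64] [380.47 246.25] dir deg 19.792024789190226
scene obs dir 60.037815903582256 57.9946167919165
```

```bash
sed -i 's/PSI=5.5/PSI=5.0/; s/MOUTH=.*;/MOUTH=np.array([447.3,-260.8,93.]);/' t.py; python3 - <<'E'
from t import *
for d in (25,8,0,-20,-60):
    print(d);delta(*tgt(d))
print("tip",tipnow())
E
```

```text
25
now [ 322.2 -271.   177.9] t 5.55 F [ 0.5  0.1 -1. ] grip 0.15
turn [0.01 0.   0.01] shift cm [ 1.19 -3.06 -0.09]
8
now [ 322.2 -271.   177.9] t 5.55 F [ 0.5  0.1 -1. ] grip 0.15
turn [0.01 0.   0.01] shift cm [ 1.78 -4.66 -0.1 ]
0
now [ 322.2 -271.   177.9] t 5.55 F [ 0.5  0.1 -1. ] grip 0.15
turn [0.01 0.   0.01] shift cm [ 2.06 -5.41 -0.11]
-20
now [ 322.2 -271.   177.9] t 5.55 F [ 0.5  0.1 -1. ] grip 0.15
turn [0.01 0.   0.01] shift cm [ 2.75 -7.28 -0.12]
-60
now [ 322.2 -271.   177.9] t 5.55 F [ 0.5  0.1 -1. ] grip 0.15
turn [0.01 0.   0.01] shift cm [  4.14 -11.04  -0.14]
tip [ 403.62 -263.35  131.05]
```

```bash
python3 -m pendant '[[0.01,0,0.005,0.6,-1.5,-0.1,0],[0.01,0,0.005,1.2,-3,-0.1,0],[0.01,0,0.005,1.6,-4.1,-0.1,0],[0.01,0,0.005,1.7,-4.4,-0.1,0],[0.01,0,0.005,1.7,-4.4,-0.1,0]]'
python3 - <<'E'
from t import *
delta(*tgt(10));snap(5);delta(*tgt(10));print("tip",tipnow())
s=tipnow()
for n in("scene","side"):print(n,proj(n,s),"mouth",proj(n,MOUTH))
crop("scene",5,180,175,75,75,8);crop("side",5,330,200,75,75,8)
E
```

```text
time_s: 6.18
eef_pos: [358.7, -268.5, 148.5]
ee_rot: [0.381, -0.431, 0.562, 0.595]
force: [-0.5, 0.5, -0.7]
grip_width: 0.152
now [ 358.7 -268.5  148.5] t 6.17 F [-0.5  0.5 -0.7] grip 0.152
turn [-0. -0.  0.] shift cm [ 0.18 -0.04 -0.  ]
now [ 358.5 -268.8  148.9] t 6.33 F [-0.6  0.2 -2.1] grip 0.155
turn [-0. -0.  0.] shift cm [ 0.2  -0.07  0.02]
tip [ 439.82 -262.14  101.78]
scene [218.2  220.04] mouth [220.53 223.86]
side [369.  241.6] mouth [370.37 242.78]
```

View pics/scene_5_c.png

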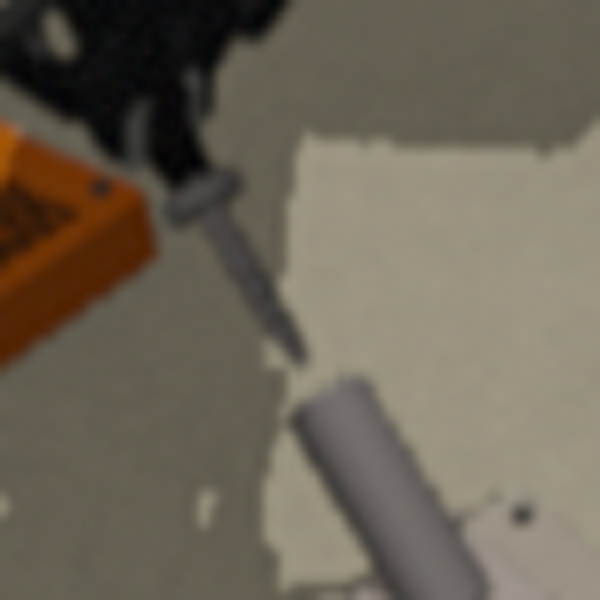

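View pics/side_5_c.png

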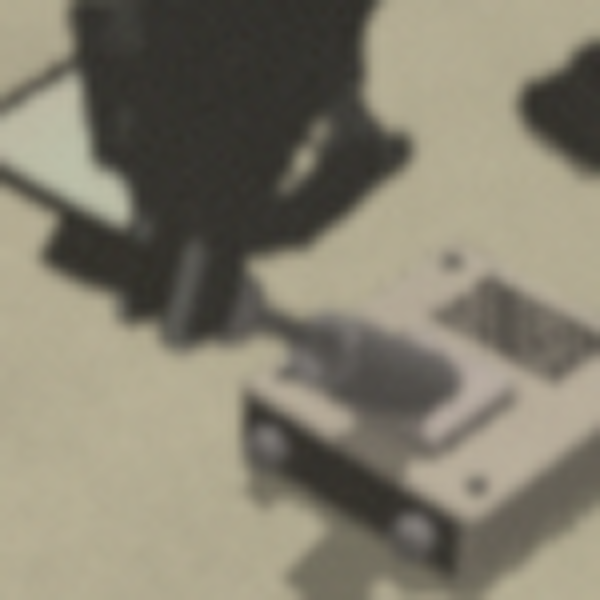

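```bash
python3 - <<'E'
from t import *
import cv2
a=cv2.imread('pics/side_5.png')[225:260,350:395];b=cv2.imread('pics/side0.png')[225:260,350:395]
f=lambda i:cv2.convertScaleAbs(cv2.resize(i,None,fx=16,fy=16,interpolation=cv2.INTER_CUBIC),alpha=1.5)[:,:390*2]
cv2.imwrite('pics/cmp5.png',np.vstack([f(a)[:300*2],])); cv2.imwrite('pics/cmp0.png',f(b))
E
```

```text
(no output)
```

View pics/cmp5.png

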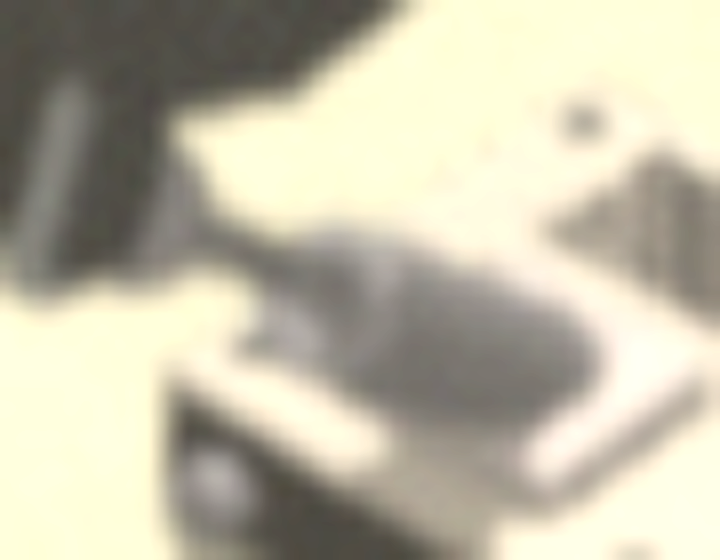

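View pics/cmp0.png

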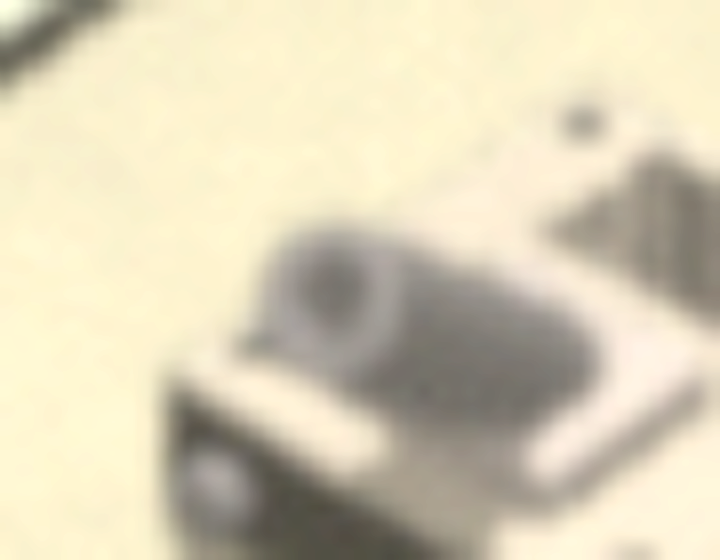

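```bash
python3 -m pendant '[[0,0,0,0.2,-0.35,0,0],[0,0,0,0.37,-0.75,0,0],[0,0,0,0.5,-1.1,0,0],[0,0,0,0.65,-1.5,0,0],[0,0,0,0.78,-1.88,0,0]]'
python3 - <<'E'
from t import *
delta(*tgt(-10));print("tip",tipnow(),sense()["wrist_torque"])
E
```

```text
time_s: 6.95
eef_pos: [373.8, -267.4, 134.6]
ee_rot: [0.381, -0.431, 0.562, 0.594]
force: [0.1, -0.2, -1.9]
grip_width: 0.148
now [ 373.8 -267.4  134.6] t 6.95 F [ 0.1 -0.2 -1.9] grip 0.148
turn [-0. -0.  0.] shift cm [ 0.07 -0.02  0.02]
tip [ 455.1  -260.73   87.49] [ 0.03 -0.26 -0.06]
```

```bash
python3 -m pendant '[[0,0,0,0.14,-0.38,0,0],[0,0,0,0.27,-0.75,0,0],[0,0,0,0.41,-1.13,0,0],[0,0,0,0.55,-1.5,0,0],[0,0,0,0.68,-1.88,0,0]]'
python3 - <<'E'
from t import *
delta(*tgt(-30));print("tip",tipnow(),sense()["wrist_torque"])
snap(6);crop("scene",6,180,175,75,75,8);crop("side",6,330,200,75,75,8)
E
```

```text
time_s: 7.58
eef_pos: [389.0, -266.2, 121.9]
ee_rot: [0.381, -0.431, 0.562, 0.594]
force: [-1.1, 0.6, -2.6]
grip_width: 0.152
now [ 389.  -266.2  121.9] t 7.58 F [-1.1  0.6 -2.6] grip 0.152
turn [-0. -0.  0.] shift cm [ 0.08 -0.03  0.03]
tip [ 470.37 -259.51   74.73] [-0.04 -0.26  0.07]
```

View pics/scene_6_c.png

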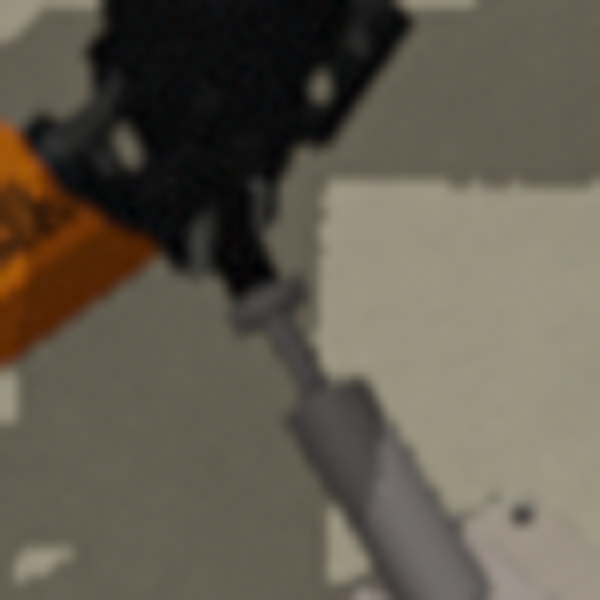

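View pics/side_6_c.png

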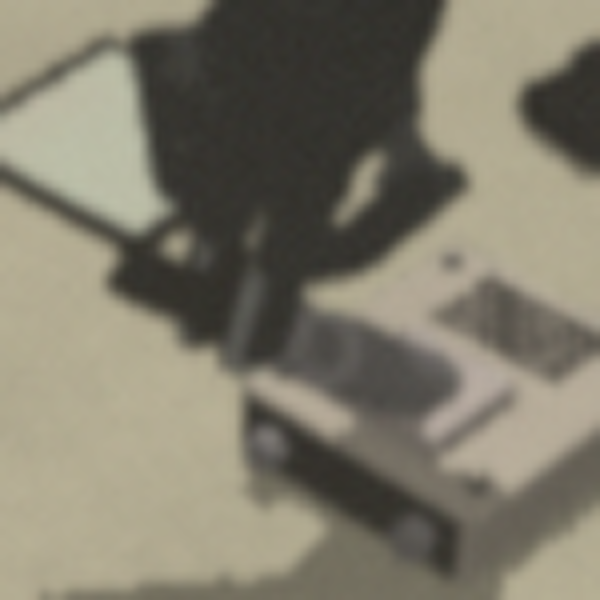

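The probe has entered the cream inlet's tube about halfway. In the scene crop the collar is at (268,303) and the rim at (330,390), with almost no contact force. I'll keep going.

```bash
python3 -m pendant '[[0,0,0,0.14,-0.38,0,0],[0,0,0,0.27,-0.75,0,0],[0,0,0,0.41,-1.13,0,0],[0,0,0,0.55,-1.5,0,0],[0,0,0,0.68,-1.88,0,0]]'
python3 - <<'E'
from t import *
delta(*tgt(-60));print("tip",tipnow(),sense()["wrist_torque"])
E
```

```text
time_s: 8.35
eef_pos: [404.3, -265.0, 109.1]
ee_rot: [0.381, -0.431, 0.562, 0.594]
force: [0.6, 0.3, -1.7]
grip_width: 0.153
now [ 404.3 -265.   109.1] t 8.35 F [ 0.6  0.3 -1.7] grip 0.153
turn [-0. -0.  0.] shift cm [ 0.43 -0.96  0.04]
tip [ 485.68 -258.27   61.92] [ 0.06 -0.28 -0.03]
```

Roughly 10 mm remain. I'll go 7 mm, then take small steps until contact.

```bash
python3 -m pendant '[[0,0,0,0.05,-0.13,0,0],[0,0,0,0.1,-0.26,0,0],[0,0,0,0.14,-0.4,0,0],[0,0,0,0.19,-0.53,0,0],[0,0,0,0.24,-0.66,0,0]]'
python3 -m pendant '[[0,0,0,0.01,-0.04,0,0],[0,0,0,0.03,-0.07,0,0],[0,0,0,0.04,-0.11,0,0],[0,0,0,0.05,-0.15,0,0],[0,0,0,0.07,-0.19,0,0]]'
python3 - <<'E'
from t import *
delta(*tgt(-60));print("tip",tipnow(),sense()["wrist_torque"])
E
```

```text
time_s: 8.98
eef_pos: [409.6, -264.5, 104.7]
ee_rot: [0.381, -0.431, 0.562, 0.594]
force: [-0.1, -0.0, -2.2]
grip_width: 0.151
time_s: 9.6
eef_pos: [411.1, -264.4, 103.5]
ee_rot: [0.381, -0.431, 0.562, 0.594]
force: [0.7, -0.2, -1.3]
grip_width: 0.153
now [ 411.1 -264.4  103.5] t 9.6 F [ 0.7 -0.2 -1.3] grip 0.153
turn [-0. -0.  0.] shift cm [ 0.14 -0.14  0.05]
tip [ 492.43 -257.74   56.32] [ 0.01 -0.26  0.04]
```

```bash
python3 -m pendant '[[0,0,0,0.01,-0.04,0,0],[0,0,0,0.03,-0.07,0,0],[0,0,0,0.04,-0.11,0,0],[0,0,0,0.05,-0.15,0,0],[0,0,0,0.07,-0.19,0,0]]'
python3 - <<'E'
from t import *
delta(*tgt(-60));print("tip",tipnow(),sense()["wrist_torque"])
snap(7);crop("scene",7,180,175,75,75,8)
E
```

```text
time_s: 10.22
eef_pos: [412.3, -264.3, 102.4]
ee_rot: [0.381, -0.43, 0.562, 0.595]
force: [-3.3, -0.0, 4.3]
grip_width: 0.155
now [ 412.3 -264.3  102.4] t 10.22 F [-3.3 -0.   4.3] grip 0.155
turn [-0. -0.  0.] shift cm [0.08 0.01 0.05]
tip [ 493.6  -257.65   55.19] [0.1  0.58 0.06]
```

View pics/scene_7_c.png

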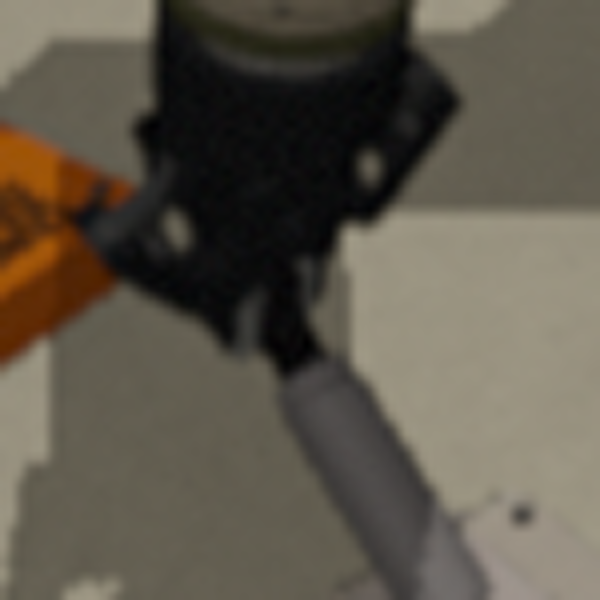

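The collar is against the rim in the picture, and about 7 N now opposes along the bore. I'll make one small extra push to confirm the stop.

```bash
python3 -m pendant '[[0,0,0,0.01,-0.03,0,0],[0,0,0,0.02,-0.05,0,0],[0,0,0,0.02,-0.06,0,0],[0,0,0,0.02,-0.06,0,0],[0,0,0,0.02,-0.06,0,0]]'
python3 - <<'E'
from t import *
delta(*tgt(-60));print("tip",tipnow(),sense()["wrist_torque"])
E
```

```text
time_s: 11.0
eef_pos: [412.3, -264.4, 102.4]
ee_rot: [0.38, -0.43, 0.563, 0.595]
force: [-8.2, -0.3, 8.4]
grip_width: 0.152
now [ 412.3 -264.4  102.4] t 11.0 F [-8.2 -0.3  8.4] grip 0.152
turn [-0. -0. -0.] shift cm [0.08 0.01 0.05]
tip [ 493.56 -257.71   55.09] [0.11 1.39 0.03]
```

Firm stop: the force rose to about 13 N with no motion. Now I'll withdraw along the bore.

```bash
python3 -m pendant '[[0,0,0,-0.1,0.3,0,0],[0,0,0,-0.34,0.94,0,0],[0,0,0,-0.68,1.88,0,0],[0,0,0,-1.03,2.82,0,0],[0,0,0,-1.37,3.76,0,0]]'
python3 -m pendant '[[0,0,0,-0.34,0.94,0,0],[0,0,0,-0.8,2.2,0,0],[0,0,0,-1.37,3.76,0,0],[0,0,0,-1.9,5.2,0,0],[0,0,0,-2.22,6.1,0,0]]'
python3 - <<'E'
from t import *
delta(*tgt(40));print("tip",tipnow())
snap(8);crop("scene",8,150,150,100,100,6);crop("side",8,320,190,90,75,8)
E
```

```text
time_s: 11.62
eef_pos: [382.0, -266.8, 128.0]
ee_rot: [0.381, -0.431, 0.562, 0.594]
force: [0.5, 0.6, -1.0]
grip_width: 0.149
time_s: 12.25
eef_pos: [332.2, -270.9, 169.9]
ee_rot: [0.381, -0.431, 0.562, 0.594]
force: [-0.1, 0.9, -1.7]
grip_width: 0.154
now [ 332.2 -270.9  169.9] t 12.25 F [-0.1  0.9 -1.7] grip 0.154
turn [-0. -0.  0.] shift cm [ 0.25 -0.45  0.01]
tip [ 413.55 -264.32  122.8 ]
```

View pics/scene_8_c.png

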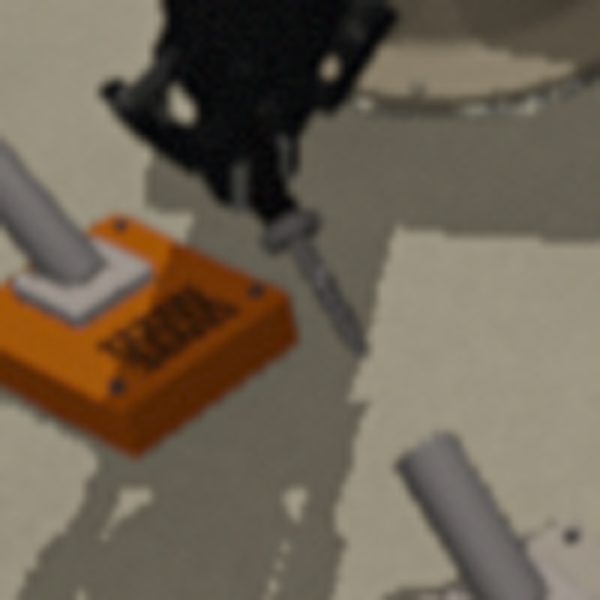

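View pics/side_8_c.png

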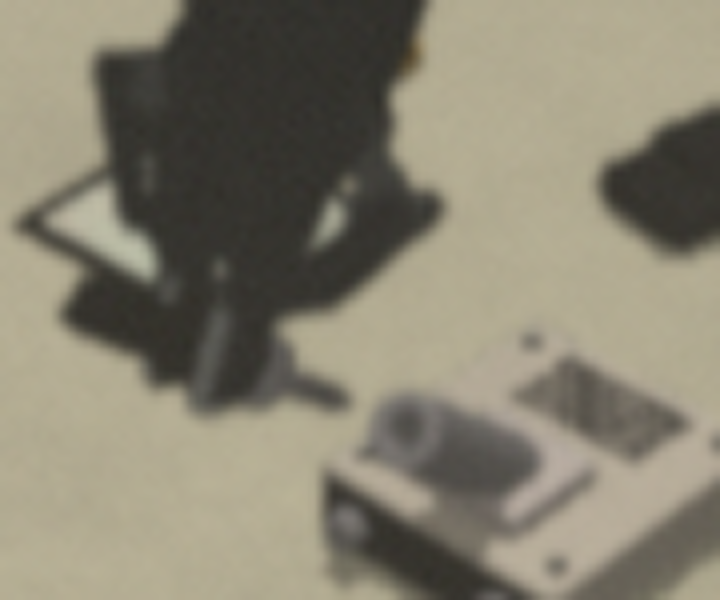

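The probe is fully out: in the scene crop the tip is at (360,350), clear of the mouth at (428,455). Next I'll level the gauge and take it to the mat.

```bash
cat >> t.py <<'E'
def mat(c=(568.,-26.),z=150.,psi=5.,pitch=0.):
    Rt,G=toolR(psi,pitch,TH);return np.array([c[0],c[1],z])-Rt.apply(o+118*gx),Rt
E
python3 - <<'E'
from t import *
p,Rt=mat();print(p);delta(p,Rt)
# halfway waypoint
s=sense()["eef_pos"];h=(s+p)/2+[0,0,20];R0=rotmat();Rh=R0*R.from_rotvec((R0.inv()*Rt).as_rotvec()/2);print(h);delta(h,Rh)
E
```

```text
[475.5  -34.09 133.83]
now [ 332.7 -270.9  169.3] t 12.4 F [-0.7  0.6 -2.1] grip 0.149
turn [-0.  -0.  -0.7] shift cm [ -2.24 -16.41  22.42]
[ 404.12 -152.5   171.57]
now [ 332.7 -270.9  169.3] t 12.4 F [-0.7  0.6 -2.1] grip 0.149
turn [-0.   -0.   -0.35] shift cm [-3.   -7.53 11.2 ]
```

```bash
python3 -m pendant '[[0,0,-0.04,-0.6,-0.8,1.2,0],[0,0,-0.1,-1.4,-2.2,3.2,0],[0,0,-0.18,-2.2,-4,6,0],[0,0,-0.27,-2.7,-5.8,8.7,0],[0,0,-0.35,-3,-7.5,11.2,0]]'
python3 - <<'E'
from t import *
delta(*mat())
E
```

```text
time_s: 13.02
eef_pos: [404.8, -150.5, 171.6]
ee_rot: [-0.48, 0.523, -0.477, -0.518]
force: [-0.9, 0.1, -0.6]
grip_width: 0.153
now [ 404.8 -150.5  171.6] t 13.03 F [-0.9  0.1 -0.6] grip 0.153
turn [-0.   -0.   -0.34] shift cm [ 3.8  -8.   11.02]
```

```bash
python3 -m pendant '[[0,0,-0.09,0.6,-2.0,2.8,0],[0,0,-0.18,1.6,-4.2,5.8,0],[0,0,-0.26,2.7,-6.2,8.6,0],[0,0,-0.32,3.5,-7.5,10.4,0],[0,0,-0.34,3.8,-8,11.02,0]]'
python3 -m pendant '[[0,0,0,0,0,0,0],[0,0,0,0,0,0,0],[0,0,0,0,0,0,0],[0,0,0,0,0,0,0],[0,0,0,0,0,0,0]]'
python3 - <<'E'
from t import *
delta(*mat());s=tipnow();print("tip",s);snap(9)
for n in("scene","side"):print(n,proj(n,s),proj(n,s-118*rotmat().apply(gx)))
crop("scene",9,260,150,100,110,5)
E
```

```text
time_s: 13.65
eef_pos: [474.3, -34.4, 132.9]
ee_rot: [-0.559, 0.596, -0.383, -0.431]
force: [-0.6, -1.2, -1.6]
grip_width: 0.149
time_s: 14.28
eef_pos: [474.5, -36.2, 133.3]
ee_rot: [-0.56, 0.595, -0.383, -0.43]
force: [-0.9, 0.1, -1.5]
grip_width: 0.149
now [474.5 -36.2 133.3] t 14.28 F [-0.9  0.1 -1.5] grip 0.149
turn [-0.   -0.   -0.01] shift cm [-0.01 -0.12  0.2 ]
tip [567.15 -28.34 148.94]
scene [319.02 194.56] [289.88 175.57]
side [347.18 180.96] [321.42 193.84]
```

View pics/scene_9.png

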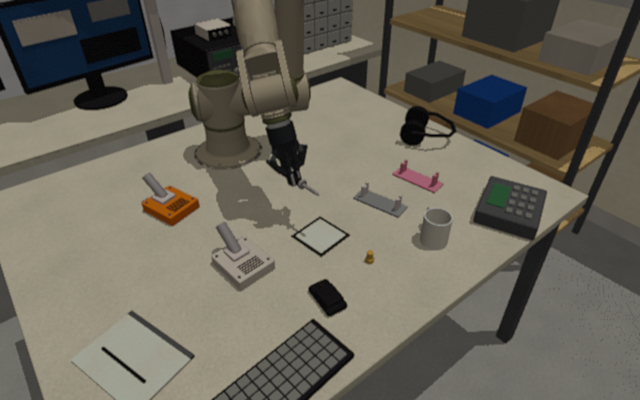

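View pics/side_9.png

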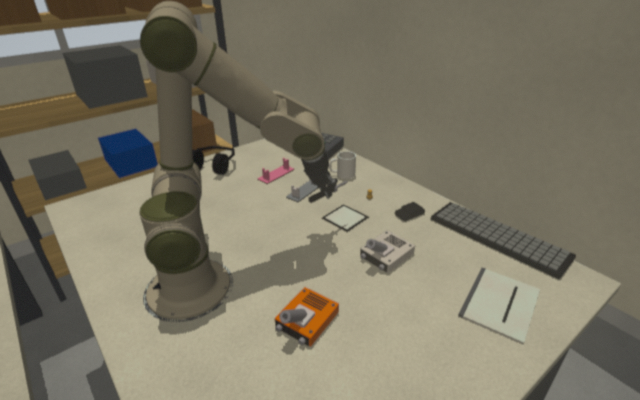

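View pics/scene_9_c.png

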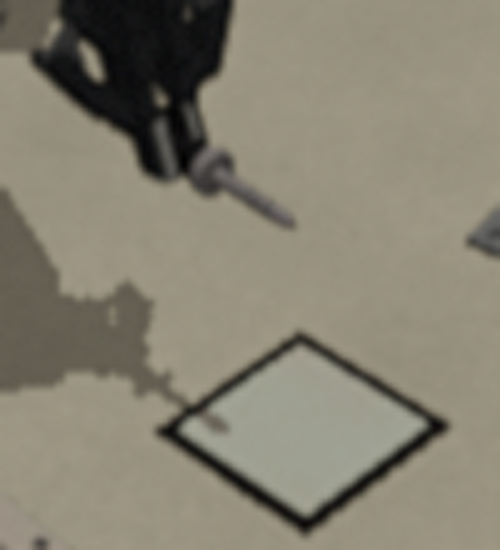

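```bash
python3 -m pendant '[[0,0,-0.006,0,-0.12,0.2,0],[0,0,-0.006,0,-0.12,0.2,0],[0,0,-0.006,0,-0.12,0.2,0],[0,0,-0.006,0,-0.12,0.2,0],[0,0,-0.006,0,-0.12,0.2,0]]'
python3 -m pendant '[[0,0,0,0,0,0,0],[0,0,0,0,0,0,0],[0,0,0,0,0,0,0],[0,0,0,0,0,0,0],[0,0,0,0,0,0,0]]'
python3 - <<'E'
from t import *
delta(*mat());s=tipnow();print("tip",s,"axis z",rotmat().apply(gx)[2],"dq",abs(sense()["dq"]).max());snap(10)
crop("scene",10,290,165,50,50,12)
for k in(118,60,0):
    q=s-(118-k)*rotmat().apply(gx);print(k,((proj("scene",q)-[290,165]+.5)*12-.5))
E
```

```text
time_s: 15.05
eef_pos: [475.5, -33.9, 133.7]
ee_rot: [-0.561, 0.597, -0.382, -0.429]
force: [0.1, -0.0, -1.2]
grip_width: 0.152
time_s: 15.68
eef_pos: [475.5, -33.9, 133.7]
ee_rot: [-0.561, 0.597, -0.382, -0.429]
force: [0.2, 0.1, -1.5]
grip_width: 0.151
now [475.5 -33.9 133.7] t 15.68 F [ 0.2  0.1 -1.5] grip 0.151
turn [-0. -0. -0.] shift cm [-0.01 -0.01 -0.02]
tip [568.   -26.08 149.81] axis z -0.0002563970432819964 dq 0.0015085522853837295
118 [364.26 354.94]
60 [187.22 241.21]
0 [ 14.05 129.96]
```

View pics/scene_10_c.png

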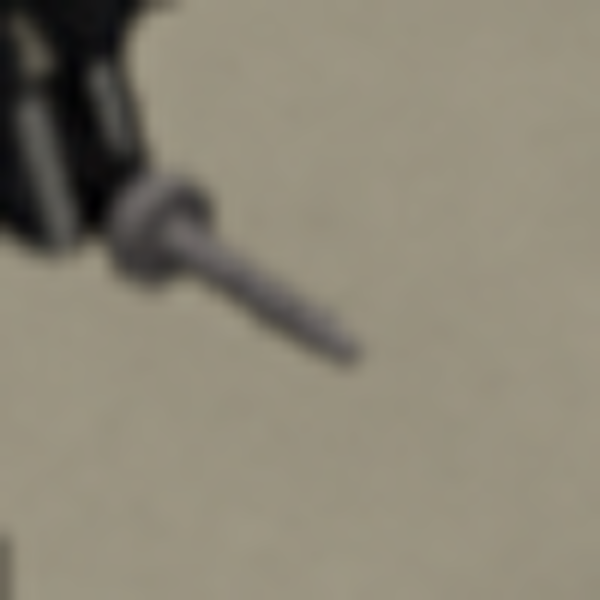

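```bash
python3 - <<'E'
import cv2,numpy as np
a=cv2.imread('pics/w3.png');b=cv2.imread('pics/wrist_10.png')
f=lambda i,y,h:cv2.convertScaleAbs(cv2.resize(i[y:y+h,290:360],None,fx=5,fy=5,interpolation=cv2.INTER_CUBIC),alpha=2.5)
cv2.imwrite('pics/wcmp.png',np.hstack([np.vstack([f(a,105,50),f(a,295,55)]),np.vstack([f(b,105,50),f(b,295,55)])]))
E
```

```text
(no output)
```

View pics/wcmp.png

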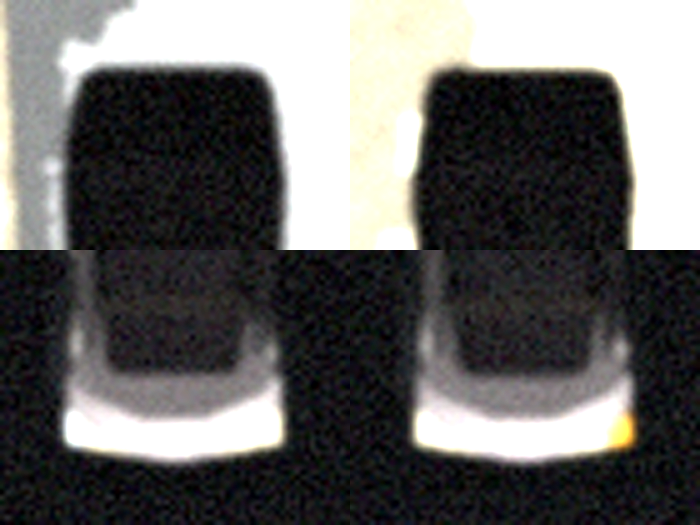

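In the wrist view the gauge sits in the hand exactly as it did after the lift (rear edge at row ≈118, collar at row ≈328). It hasn't turned or slipped, so it's level. Handing in.

```bash
python3 - <<'E'
from rig import job
print(job.finish_job())
E
```

```text
the job is handed in; nothing more can be done
None
```

The job is done and handed in at about 16 s of the 56 s allowed; no verdict was reported. I lifted the gauge off the grey rest and slid the probe down the cream inlet's tube until the collar stopped on the rim. The stop was firm: about 13 N, with no further travel. I then drew the probe fully out and took the gauge to the reading mat.

**Last checks**
- **Position:** by the arm's own readings the tip is at (568, -26, 150) mm. The mat's centre measured (568, -26) from the pictures, good to about 2–3 mm.
- **Steadiness:** the arm is still, and the gauge is gripped at 60 N.
- **Levelness:** the arm's readings put the gauge level to 0.1°. The wrist picture shows no slip or turn in the hand since the lift.
- **One disagreement:** the final scene picture suggested the probe tips down by about 2°. I put that down to pixel-reading error.
- **Left alone:** the mug, mouse, adapter and look-alikes were not approached and look unmoved in the last full pictures.

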